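# Feel along the sprung bar of a die plate

## Robot

A 6-joint arm with a two-finger parallel gripper is mounted at the origin on a cart in front of the work surface, level with it; the furniture and walls round the work are solid. World frame = base frame: x ahead of the robot, y to its left, z up, the work surface at z = 0. Lengths are in m, angles in rad, forces in N, time in s.
With the tool pointing down it reaches from about 0.4 to 0.825 m from the base axis. Payload 7 kg.
Tool frame: the origin (TCP) lies between the finger pads; the fingertips stand 22 mm ahead of it and the grasp point (between the pads) lies 3 mm ahead of it; z points along the fingers, y is the direction in which the jaws open and shut (so a half turn about z gives the same grasp; the last joint's range is limited). The gripper opens to 88 mm and grips with 3 to 60 N. Pads are 19 mm wide; open, the fingers measure 130 mm over their backs; the gripper's body (78 mm by 193 mm) begins 47 mm behind the grasp point.
Start: joints at [1.592, 0.359, 0.012, 0, -1.224, -0.288], TCP at [0.178, 0.651, 0.249] pointing down, gripper open.
Joint ranges: [-3.07, 3.07], [-1.43, 2.12], [-1.02, 1.25], [-3.03, 1.67], [-3.05, -0], [-3.03, 3.03]. Speed limits (rad/s): [2.39, 2.39, 3.01, 3.14, 3.14, 3.14].

## Interface

Orientations are given as [roll, pitch, yaw] about the fixed x, y, z axes, in that order (R = Rz(yaw) Ry(pitch) Rx(roll)).
In Python, from station import * gives the robot as it stands. The module is installed in compiled form; this text tells all that it offers.
- The arm moves only by the tool move_arm, never from a script. Its argument "rows" is a list of rows, each an object with "delta_rot": the turn, a rotation vector about the world's x, y, z in degrees, a list of three; "delta_pos": the shift along the world's x, y, z in cm, a list of three; "hand": the finger opening in cm, from 0 to 8.76. A call has exactly 10 rows; each row shifts and turns the commanded pose from where the row before left it; what a row does not reach is not made up. A row lasts 1/10 s, in which the tool goes at most 50 mm and 8.59 degrees, less where a joint would pass 70% of its speed; a pose out of reach is approached as far as the arm can. A call is refused whole if a number of a shift passes 5 or a number of a turn 8.59, either way. A call with a gripper value outside its range is refused whole. The fingers move at their own pace and stop on an object; "force" is the grip in N (left out, the last holds). Time passes only in rows, so rows that do not move let the fingers close, or fill a call up. It gives the time, the measured TCP pose, the force and the opening at its end, in the units of the state.
- get_state(): the state, without advancing time (a new reading comes with each control period).
- grab_frame(name): name is "side" or "top"; returns the picture (400x640x3 uint8, blue, green, red); there is no depth.
- camera_info(name): a dict with "camera_matrix" (3x3 intrinsics, pixels), "dist" ([k1, k2, p1, p2, k3] as OpenCV has them; the pictures are not rectified), "world_from_camera" (4x4, takes a point from camera to world coordinates). Camera axes: x right, y down, z forward; pixel columns grow to the right and rows downward; lengths in m; the calibration is good to about 2 mm. A picture is of the moment at which its call begins. camera_info takes no time and is no camera call.
- job_done(): hands the job in, once; it reports no verdict.
The state is a dict: "t": time; "q": joint angles; "qd": joint speeds; "joint_efforts": joint torques, N m; "eef_pos": TCP position; "ee_rot": TCP orientation; "force": force on the tool from outside, world axes, zero at the start; "moment": the same for the moment, N m; "width": finger opening in m.
Only numpy, scipy, OpenCV 4.12 (cv2) and the standard library are available. Lean on these libraries where they do the work, as an engineer would, in place of code of your own. Each camera call takes 0.05 s, during which the arm holds its last target.

## Task

Check the curved sprung bar on the die plate for burrs and free movement: with the fingers closed, touch down on the end of the bar beside the green disc, run the fingertips along the whole curve to the end beside the red disc, and only there lift off. Stay on the bar all the way without lifting, with a light touch that keeps it pressed down a few millimetres but never near its stop, which is 12 mm down. Grip nothing, and leave the loose things round it where they are.

Things in the scene. Friction and masses are not known exactly. Their poses are not given: they have to be found in the camera images.
- die_plate: dark steel die plate, fixed, 130x240x28 mm, on four feet 24 mm high over the air hoses, so that its top is 52 mm above the bench; origin midway between the feet at bench height, z up, its y along the 240 mm side. It carries the curved bar; screw heads in its corners stand 1 mm proud.
- sprung_bar (a joint): how far (m) the curved bar is pressed down: 0 = fully up, 0.012 = on its stop. It moves straight down without tilting wherever it is pressed, on springs: about 2 N starts it, then about 0.5 N more per mm (about 4.5 N at 5 mm, 8 N at the stop). It springs back up by itself.
- bar_1 (a point): the bar's end on the die plate's -y side (7 mm rounding beyond it), on the centre line of its top face. The bar is a bright aluminium arc, 14 mm wide and 10 mm thick, of 110 mm radius and 211 mm length, its top 24 mm above the die plate (76 mm above the bench) when up; bar_1 to bar_9 follow each other along the arc, 26 mm apart, and move with the bar. Its hollow side faces the die plate's +x.
- bar_2 (a point): point 2 of 9 along the bar, on the centre line of its top face.
- bar_3 (a point): point 3 of 9 along the bar, on the centre line of its top face.
- bar_4 (a point): point 4 of 9 along the bar, on the centre line of its top face.
- bar_5 (a point): the middle of the bar, on the centre line of its top face.
- bar_6 (a point): point 6 of 9 along the bar, on the centre line of its top face.
- bar_7 (a point): point 7 of 9 along the bar, on the centre line of its top face.
- bar_8 (a point): point 8 of 9 along the bar, on the centre line of its top face.
- bar_9 (a point): the bar's end on the die plate's +y side (7 mm rounding beyond it), on the centre line of its top face.
- green_disc: green plastic disc, 18 mm wide, 4 mm thick, fixed on the die plate 22 mm beyond one end of the bar: the start of the stroke. Origin at the centre of its underside. Which end has which colour varies.
- red_disc: red plastic disc, 18 mm wide, 4 mm thick, fixed on the die plate 22 mm beyond one end of the bar: the finish of the stroke. Origin at the centre of its underside. Which end has which colour varies.
- alu_cup: dull aluminium cup, 33 mm wide, 34 mm tall, standing loose on the die plate inside the curve, at least 30 mm from the bar; origin at the centre of its underside. Not to be moved.
- oilstone_block: grey oilstone block, 72x30x22 mm, loose at the front edge of the bench on the right; origin at the centre of its underside. Not to be moved.
- marker: white and red paint marker, 14x126x15 mm, lying loose on the bench behind the die plate; origin at the centre of its underside. Not to be moved.
- carbide_burr: dark grey carbide burr, 12x73x12 mm, lying loose on the bench behind the die plate, on the right; origin at the centre of its underside. Not to be moved.
- paste_jar: blue jar with black lid, 55 mm wide, 46 mm tall, standing loose at the front of the bench on the left; origin at the centre of its underside. Not to be moved.

How it is judged:
On the way, in this order (a step that is already met when the one before it is completed fails the run):
1. the fingertips press the bar lightly at its end beside the green disc (value of joint sprung_bar above 0.001 m and contact force between the fingers and sprung_bar above 0.5 N and horizontal distance between the grasp point and green_disc below 0.055 m), for 0.1 s.
2. they press it at its middle (value of joint sprung_bar above 0.001 m and contact force between the fingers and sprung_bar above 0.5 N and horizontal distance between the grasp point and bar_5 below 0.015 m), for 0.1 s.
3. they press it at its end beside the red disc (value of joint sprung_bar above 0.001 m and contact force between the fingers and sprung_bar above 0.5 N and horizontal distance between the grasp point and red_disc below 0.055 m), for 0.1 s.
At the end, for the whole second after the job is handed in: The bar, traced from the green end (within about 30 mm of the end) over its middle to the red end, has sprung back up (less than 1 mm down), and every loose thing is within 12 mm of where it stood (value of joint sprung_bar below 0.001 m and distance of each of alu_cup, oilstone_block, marker, carbide_burr, paste_jar from where it was at the start of the episode below 0.012 m); the robot touches nothing.
It fails at once if the fingertips leave or land on the bar part-way: low over bar_3 to bar_7 while it is not pressed down (value of joint sprung_bar below 0.0007 m and z of the grasp point in the frame of bar_5 below 0.045 m and (horizontal distance between the grasp point and bar_3 below 0.022 m or horizontal distance between the grasp point and bar_4 below 0.022 m or horizontal distance between the grasp point and bar_5 below 0.022 m or horizontal distance between the grasp point and bar_6 below 0.022 m or horizontal distance between the grasp point and bar_7 below 0.022 m)).
It fails at once if the bar is pressed more than 10.5 mm down, close to its stop (value of joint sprung_bar above 0.0105 m).
It fails at once if the bar is gripped or pushed with more than 25 N (contact force between the fingers and sprung_bar above 25 N).
It fails at once if a loose thing is moved, lifted or carried more than 15 mm (distance of any of alu_cup, oilstone_block, marker, carbide_burr, paste_jar from where it was at the start of the episode above 0.015 m).
It also fails if it takes over 45 s, if anything falls off the work surface, if the arm or the gripper's body presses on something with over 40 N, if the wrist force passes 120 N, or if a joint passes its speed limit or range.

## Working session

There is one attempt and no reset: what is moved stays moved. The work goes in short steps, Python scripts to look and compute and a tool call to move; the robot and the scene stay as the last step left them, time stands still between calls to the robot, and variables do not carry over. Pictures are saved under pics/ and viewed, and the job is handed in when it is done.

Besides the shell and the picture viewer there is one more tool, called after "Call:" by a JSON object that holds its "method" and its "body", one argument or row to a line. move_arm: Moves the arm, as the interface text tells. Its arguments: {"type":"object","properties":{"rows":{"type":"array"},"force":{"type":"number"}},"required":["rows"]}

```bash
mkdir -p pics
python3 - <<'E'
from station import *
import cv2
s=get_state(); print(s)
for n in("top","side"):
    cv2.imwrite(f"pics/{n}0.png",grab_frame(n)); print(camera_info(n))
E
```

```text
{'t': 0.0, 'q': array([ 1.59211468e+00,  3.59365587e-01,  1.10668630e-02, -3.45934512e-04,
       -1.22410930e+00, -2.88055851e-01]), 'qd': array([-0.00066629,  0.00082779,  0.00019895, -0.00153951,  0.00037463,
        0.00025334]), 'joint_efforts': array([ 1.02587685e-03, -5.82712555e+01,  2.93052328e+01,  6.99737236e+00,
        6.85914667e-03, -1.48736490e-04]), 'eef_pos': array([0.17785426, 0.6506766 , 0.24764068]), 'ee_rot': array([ 3.13995496e+00, -1.46105876e-04, -2.66855183e-01]), 'force': array([ 0.43269735,  0.07839062, -0.03114403]), 'moment': array([ 0.00577838, -0.00916003, -0.03126752]), 'width': 0.08771879953593398}
{'camera_matrix': array([[501.1853041 ,   0.        , 316.28196013],
       [  0.        , 501.1853041 , 203.49715358],
       [  0.        ,   0.        ,   1.        ]]), 'dist': array([-0.03303186,  0.        ,  0.        ,  0.        ,  0.        ]), 'world_from_camera': array([[-0.02089743, -0.99861077,  0.04837184,  0.49650132],
       [-0.99976613,  0.02060327, -0.00657174,  0.00743   ],
       [ 0.00556599, -0.04849786, -0.99880778,  1.23202213],
       [ 0.        ,  0.        ,  0.        ,  1.        ]])}
{'camera_matrix': array([[371.09379796,   0.        , 320.92418419],
       [  0.        , 371.09379796, 201.94868257],
       [  0.        ,   0.        ,   1.        ]]), 'dist': array([-0.08851967,  0.        ,  0.        ,  0.        ,  0.        ]), 'world_from_camera': array([[ 0.99691842,  0.04767775, -0.0622936 ,  0.61573237],
       [ 0.07760413, -0.48343576,  0.87193318, -0.72382454],
       [ 0.01145685, -0.87408049, -0.485646  ,  0.51670657],
       [ 0.        ,  0.        ,  0.        ,  1.        ]])}
```

View pics/top0.png

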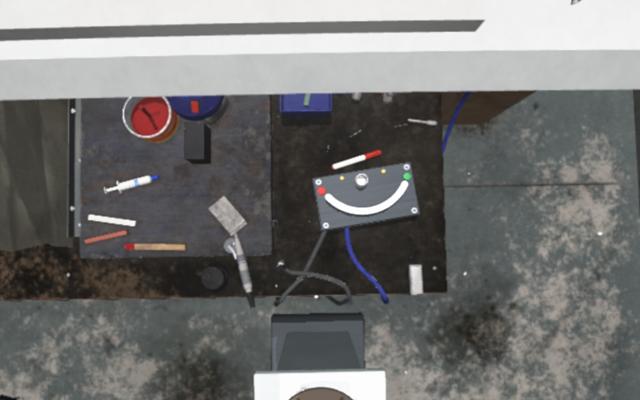

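View pics/side0.png

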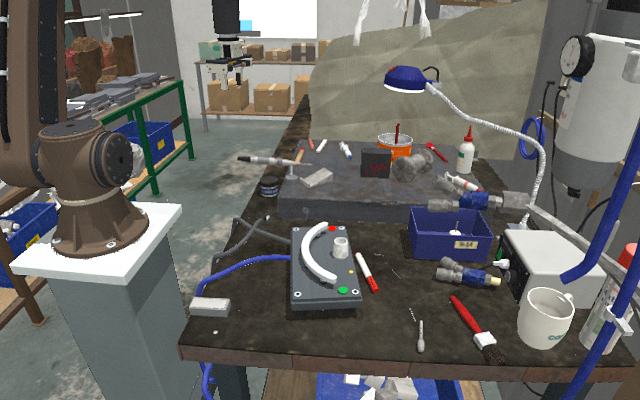

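The top view shows the arc hollow side up (+x), with the green disc at about (407,176) on the right (-y) and the red one at about (321,190) on the left. The cup is at (361,180). The side view agrees. Next I measure positions.

```bash
cat > h.py <<'E'
import numpy as np, cv2
from station import *
def ray(n,px):
    c=camera_info(n); p=cv2.undistortPoints(np.array(px,float).reshape(-1,1,2),c["camera_matrix"],c["dist"]).reshape(-1,2)
    T=c["world_from_camera"]; d=np.c_[p,np.ones(len(p))]@T[:3,:3].T
    return T[:3,3],d
def onz(n,px,z):
    o,d=ray(n,px); return o+d*((z-o[2])/d[:,2])[:,None]
def proj(n,P):
    c=camera_info(n); T=np.linalg.inv(c["world_from_camera"])
    return cv2.projectPoints(np.array(P,float).reshape(-1,1,3),cv2.Rodrigues(T[:3,:3])[0],T[:3,3],c["camera_matrix"],c["dist"])[0].reshape(-1,2)
E
python3 - <<'E'
from h import *
from scipy.optimize import least_squares
W={"top":(300,430,155,235),"side":(280,370,215,315)}
res={}
for n in W:
    im=cv2.imread(f"pics/{n}0.png"); x0,x1,y0,y1=W[n]
    hsv=cv2.cvtColor(im,cv2.COLOR_BGR2HSV); roi=np.zeros(im.shape[:2],np.uint8); roi[y0:y1,x0:x1]=255
    for c,m in {"green":cv2.inRange(hsv,(45,120,60),(80,255,255)),"red1":cv2.inRange(hsv,(0,150,100),(8,255,255))|cv2.inRange(hsv,(172,150,100),(180,255,255)),"white":cv2.inRange(hsv,(0,0,170 if n=="side" else 190),(180,40,255))}.items():
        k,l,st,ce=cv2.connectedComponentsWithStats(m&roi)
        for i in range(1,k):
            if st[i,4]>=12:
                z=.076 if c=="white" else .056
                print(n,c,st[i],ce[i].round(1),onz(n,ce[i],z).round(4)[0])
                if c=="white" and st[i,4]>400: res[n]=l==i
m=res["top"]; ys,xs=np.nonzero(m)
P=onz("top",np.c_[xs,ys],.076)[:,:2]
# circle fit on pixels (radius fixed 110): annulus centre
f=lambda p: np.hypot(P[:,0]-p[0],P[:,1]-p[1])-p[2]
r=least_squares(f,[.75,P[:,1].mean(),.11],loss="soft_l1",f_scale=.003); print("free circle",r.x, np.abs(r.fun).max())
r2=least_squares(lambda p:f([p[0],p[1],.11]),r.x[:2]); c=r2.x; print("fixedR",c,np.sqrt((r2.fun**2).mean()))
a=np.arctan2(P[:,1]-c[1],-(P[:,0]-c[0])); print("angles",np.degrees([a.min(),a.max()]),"expect span",np.degrees(.211/.11),"+7mm ends", np.degrees(.225/.11))
big=cv2.imread("pics/top0.png")[150:240,295:435]
ov=big.copy(); ov[m[150:240,295:435]]=(255,0,255)
cv2.imwrite("pics/top_z.png",cv2.resize(np.vstack([big,ov]),None,fx=3.3,fy=3.3,interpolation=cv2.INTER_CUBIC))
b=cv2.imread("pics/side0.png")[210:320,270:390]; o=b.copy(); 
if "side" in res:o[res["side"][210:320,270:390]]=(255,0,255)
cv2.imwrite("pics/side_z.png",cv2.resize(np.hstack([b,o]),None,fx=3.3,fy=3.3,interpolation=cv2.INTER_CUBIC))
E
```

```text
top green [404 173   7   7  38] [406.6 176.1] [ 0.6138 -0.2149  0.056 ]
top red1 [366 155  12   4  30] [370. 156.] [ 0.6632 -0.1296  0.056 ]
top red1 [318 187   7   8  40] [321.  190.5] [ 0.5838 -0.012   0.056 ]
top white [333 155  32  14 154] [348.5 161.5] [ 0.6485 -0.077   0.076 ]
top white [404 164   6   6  27] [406.2 166.5] [ 0.6342 -0.2109  0.076 ]
top white [356 174  12  11  92] [361.  179.6] [ 0.6058 -0.1049  0.076 ]
top white [315 179   7   6  26] [318.2 181.6] [ 0.6031 -0.0056  0.076 ]
top white [325 181  83  34 665] [368.3 202.2] [ 0.5529 -0.1205  0.076 ]
top white [411 208   6   5  24] [414.  209.9] [ 0.533  -0.2258  0.076 ]
top white [323 223   6   5  24] [325.5 225. ] [ 0.5024 -0.0204  0.076 ]
side green [338 286  10   8  60] [342.4 289.9] [ 0.6205 -0.2179  0.056 ]
side red1 [328 225   8   6  34] [331.8 227.9] [ 0.5906 -0.0151  0.056 ]
side red1 [367 276   3   9  19] [368.3 279.5] [ 0.6679 -0.1856  0.056 ]
side white [301 222  36  61 613] [315.1 251.8] [ 0.5634 -0.1353  0.076 ]
side white [339 226   6   4  18] [341.4 227.6] [ 0.6126 -0.043   0.076 ]
side white [334 237  14  22 263] [340.7 247.2] [ 0.6133 -0.1153  0.076 ]
side white [356 253  14  24 138] [362.7 264.1] [ 0.6565 -0.1657  0.076 ]
side white [352 289   7   6  23] [354.7 291.3] [ 0.6414 -0.2416  0.076 ]
side white [294 292   8   5  27] [297.5 293.9] [ 0.5446 -0.2567  0.076 ]
free circle [ 0.64426779 -0.10695795  0.11048138] 0.008225599756904317
fixedR [ 0.64378875 -0.10703278] 0.004589141999871739
angles [-67.02301122  50.25799232] expect span 109.90372252054883 +7mm ends 117.19591264039566
```

View pics/top_z.png

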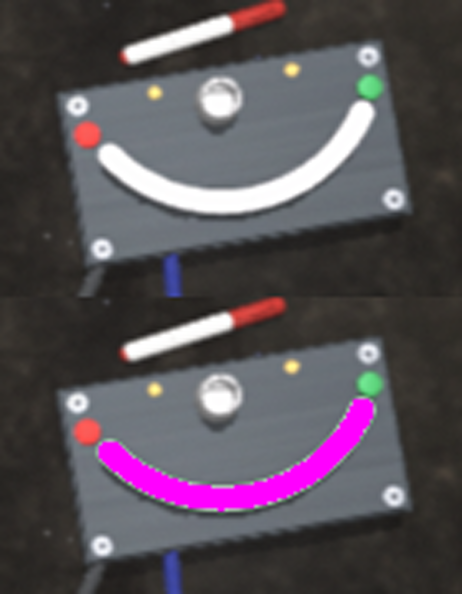

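View pics/side_z.png

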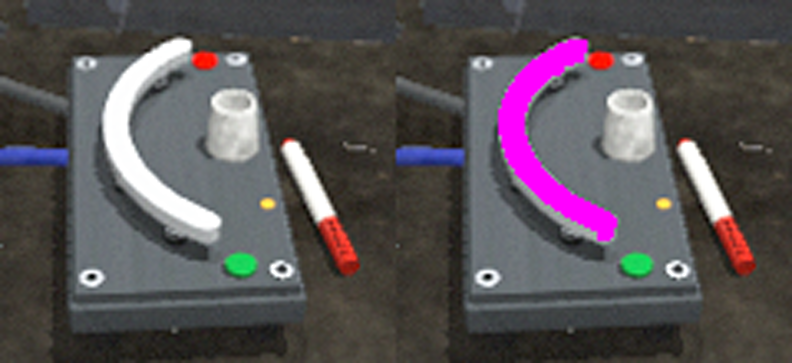

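The mask is clean and its span is 117.3°, against 117.2° expected. The disc spacing (205 mm) also fits. The two cameras disagree by about 7 mm in x, so I'll settle that with the fingers in view. First I close the fingers and sweep over at safe height.

Call:
{"method": "move_arm", "body": {
  "rows": [
    {"delta_pos":[0.5,-3.8,0.5],"delta_rot":[0,0,0],"hand":0},
    {"delta_pos":[0.5,-3.8,0.5],"delta_rot":[0,0,0],"hand":0},
    {"delta_pos":[0.5,-3.8,0.5],"delta_rot":[0,0,0],"hand":0},
    {"delta_pos":[0.5,-3.8,0.5],"delta_rot":[0,0,0],"hand":0},
    {"delta_pos":[3.6,-2.8,0],"delta_rot":[0,0,4],"hand":0},
    {"delta_pos":[3.6,-2.8,0],"delta_rot":[0,0,4],"hand":0},
    {"delta_pos":[3.6,-2.8,0],"delta_rot":[0,0,4],"hand":0},
    {"delta_pos":[3.6,-2.8,0],"delta_rot":[0,0,4],"hand":0},
    {"delta_pos":[3.6,-2.8,0],"delta_rot":[0,0,4],"hand":0},
    {"delta_pos":[0,0,0],"delta_rot":[0,0,3.7],"hand":0}
  ],
  "force": 10
}}

```text
t: 1.1
eef_pos: [0.3807, 0.3558, 0.2682]
ee_rot: [3.14, 0.0, 0.145]
force: [-0.9, 0.3, 0.3]
width: 0.0133
```

Call:
{"method": "move_arm", "body": {
  "rows": [
    {"delta_pos":[2.4,-4.2,0],"delta_rot":[0,0,0],"hand":0},
    {"delta_pos":[2.4,-4.2,0],"delta_rot":[0,0,0],"hand":0},
    {"delta_pos":[2.4,-4.2,0],"delta_rot":[0,0,0],"hand":0},
    {"delta_pos":[2.4,-4.2,0],"delta_rot":[0,0,0],"hand":0},
    {"delta_pos":[2.4,-4.2,0],"delta_rot":[0,0,0],"hand":0},
    {"delta_pos":[1.0,-4.8,0],"delta_rot":[0,0,0],"hand":0},
    {"delta_pos":[1.0,-4.8,0],"delta_rot":[0,0,0],"hand":0},
    {"delta_pos":[1.0,-4.8,0],"delta_rot":[0,0,0],"hand":0},
    {"delta_pos":[1.0,-4.8,0],"delta_rot":[0,0,0],"hand":0},
    {"delta_pos":[1.0,-4.8,0],"delta_rot":[0,0,0],"hand":0}
  ]
}}

```text
t: 2.1
eef_pos: [0.5478, -0.0929, 0.2685]
ee_rot: [-3.141, 0.0, 0.147]
force: [0.7, 1.2, 0.3]
width: 0.0004
```

Run:
```python
from h import *
# bar points from top view
c=np.array([.6438,-.1070]); mid=np.radians(-8.38)
for i in range(9):
    a=mid+(i-4)*.211/8/.11
    print(i+1,(c+.11*np.array([-np.cos(a),np.sin(a)])).round(4))
```

```text
1 [ 0.5944 -0.2053]
2 [ 0.5725 -0.1908]
3 [ 0.5546 -0.1714]
4 [ 0.5419 -0.1484]
5 [ 0.535 -0.123]
6 [ 0.5343 -0.0967]
7 [ 0.5399 -0.071 ]
8 [ 0.5514 -0.0474]
9 [ 0.5682 -0.0271]
```

Call:
{"method": "move_arm", "body": {
  "rows": [
    {"delta_pos":[1.5,-3.7,0],"delta_rot":[0,0,0],"hand":0},
    {"delta_pos":[1.5,-3.7,0],"delta_rot":[0,0,0],"hand":0},
    {"delta_pos":[1.5,-3.6,0],"delta_rot":[0,0,0],"hand":0},
    {"delta_pos":[0,0,-3],"delta_rot":[0,0,0],"hand":0},
    {"delta_pos":[0,0,-3],"delta_rot":[0,0,0],"hand":0},
    {"delta_pos":[0,0,-3],"delta_rot":[0,0,0],"hand":0},
    {"delta_pos":[0,0,-3],"delta_rot":[0,0,0],"hand":0},
    {"delta_pos":[0,0,0],"delta_rot":[0,0,0],"hand":0},
    {"delta_pos":[0,0,0],"delta_rot":[0,0,0],"hand":0},
    {"delta_pos":[0,0,0],"delta_rot":[0,0,0],"hand":0}
  ]
}}

```text
t: 3.1
eef_pos: [0.5941, -0.2011, 0.1504]
ee_rot: [3.141, -0.002, 0.147]
force: [0.9, -0.9, 0.2]
width: 0.0006
```

Run:
```python
from h import *
s=get_state(); print(s["eef_pos"],s["ee_rot"],s["force"])
R=[]
e=s["eef_pos"]
for n in("top","side"):
    im=grab_frame(n); tip=proj(n,[e+[0,0,-.022]])[0]; print(n,tip)
    big=cv2.resize(im,None,fx=5,fy=5,interpolation=cv2.INTER_CUBIC)
    t=((tip+.5)*5).astype(int); cv2.drawMarker(big,tuple(map(int,t)),(255,0,255),0,15,1)
    x,y=np.clip(t-[200,300],0,None); R.append(big[y:y+500,x:x+390])
    print(n,"crop origin",x/5,y/5)
cv2.imwrite("pics/hover.png",np.hstack(R))
```

```text
[ 0.59407102 -0.20107584  0.15040069] [ 3.14065964e+00 -2.26553036e-03  1.47287464e-01] [ 0.87636107 -0.8980166   0.18160698]
top [406.737533  181.7242733]
top crop origin 367.2 122.2
side [329.25763575 251.09897658]
side crop origin 289.6 191.4
```

View pics/hover.png

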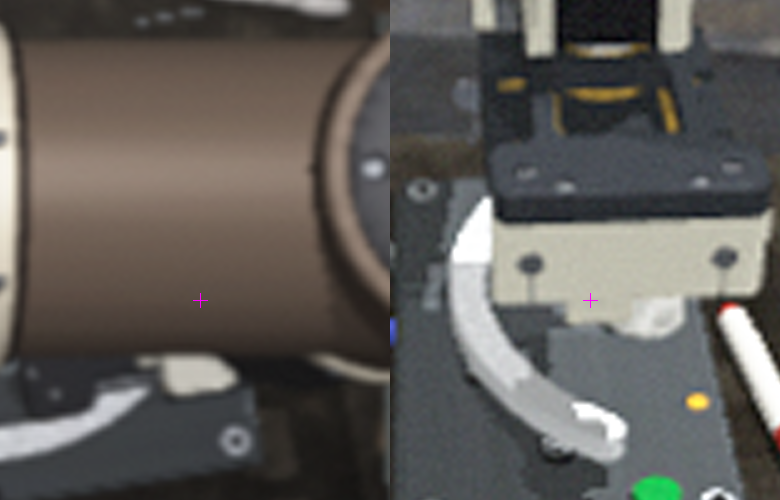

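Run:
```python
from h import *
from scipy.spatial.transform import Rotation as Ro
s=get_state(); e=s["eef_pos"]; R=Ro.from_euler("xyz",s["ee_rot"]).as_matrix()
im=grab_frame("side"); x0,y0=300,220
big=cv2.resize(im[y0:y0+75,x0:x0+80],None,fx=9,fy=9,interpolation=cv2.INTER_CUBIC)
for yy,col in((.021,(255,0,255)),(0,(0,255,255))):
  for xx in(-.0095,0,.0095):
    p=proj("side",[e+R@np.array([xx,yy,.022])])[0]; print(yy,xx,p.round(1))
    cv2.drawMarker(big,tuple(int(v) for v in (p+.5-[x0,y0])*9),col,0,12,1)
cv2.imwrite("pics/tipz.png",big)
```

```text
0.021 -0.0095 [324.8 258.6]
0.021 0 [330.4 258.4]
0.021 0.0095 [335.9 258.2]
0 -0.0095 [323.8 251.2]
0 0 [329.3 251. ]
0 0.0095 [334.7 250.8]
```

View pics/tipz.png

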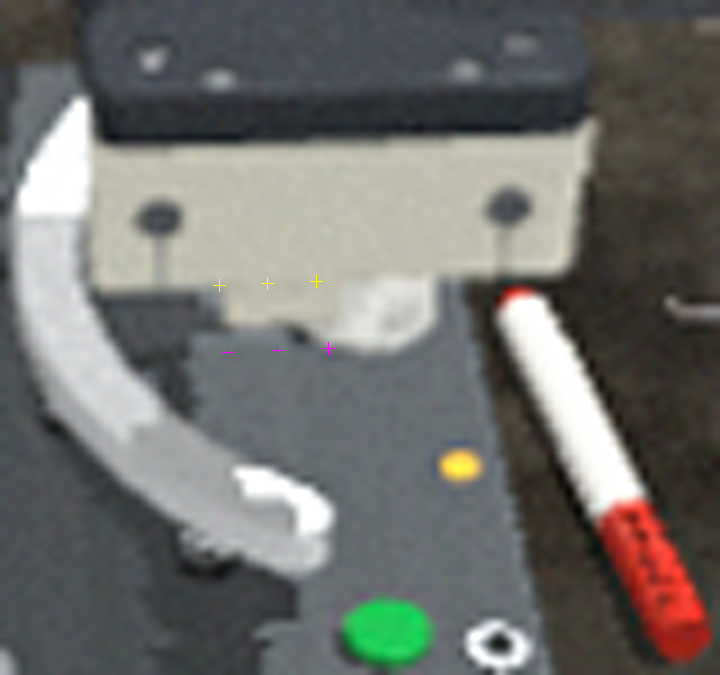

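Run:
```python
from h import *
from scipy.spatial.transform import Rotation as Ro
s=get_state(); e=s["eef_pos"]; R=Ro.from_euler("xyz",s["ee_rot"]).as_matrix()
for yy in(.0965,.0885,.021):
  for xx in(-.039,.039):
    p=proj("side",[e+R@np.array([xx,yy,-.044])])[0]; print(yy,xx,((p+.5-[300,220])*9).round(0))
```

```text
0.0965 -0.039 [ 83. 321.]
0.0965 0.039 [571. 304.]
0.0885 -0.039 [ 81. 291.]
0.0885 0.039 [563. 274.]
0.021 -0.039 [66. 63.]
0.021 0.039 [501.  49.]
```

The gripper body as seen by the side camera matches its prediction to about 1 px, so I trust the side x. I shift the top-view points by +5 mm x and -2 mm y, and touch down at bar_1, about (0.599,-0.206).

Call:
{"method": "move_arm", "body": {
  "rows": [
    {"delta_pos":[0.5,-0.5,0],"delta_rot":[0,0,0],"hand":0},
    {"delta_pos":[0,0,-2],"delta_rot":[0,0,0],"hand":0},
    {"delta_pos":[0,0,-1.5],"delta_rot":[0,0,0],"hand":0},
    {"delta_pos":[0,0,-1],"delta_rot":[0,0,0],"hand":0},
    {"delta_pos":[0,0,-0.3],"delta_rot":[0,0,0],"hand":0},
    {"delta_pos":[0,0,-0.3],"delta_rot":[0,0,0],"hand":0},
    {"delta_pos":[0,0,-0.3],"delta_rot":[0,0,0],"hand":0},
    {"delta_pos":[0,0,-0.2],"delta_rot":[0,0,0],"hand":0},
    {"delta_pos":[0,0,0],"delta_rot":[0,0,0],"hand":0},
    {"delta_pos":[0,0,0],"delta_rot":[0,0,0],"hand":0}
  ]
}}

```text
t: 4.25
eef_pos: [0.5982, -0.2061, 0.0932]
ee_rot: [3.141, -0.001, 0.147]
force: [-1.5, -0.1, 4.1]
width: 0.0004
```

Run:
```python
from h import *
F=[]
for i in range(3):
    im=grab_frame("side");s=get_state(); F.append(s["force"])
print(s["eef_pos"],np.round(F,2),s["moment"])
cv2.imwrite("pics/touch.png",cv2.resize(im[215:315,285:385],None,fx=5.5,fy=5.5,interpolation=cv2.INTER_CUBIC))
```

```text
[ 0.5983121  -0.20606732  0.09308974] [[-1.35 -0.41  4.5 ]
 [-0.84 -1.59  5.26]
 [-0.89 -1.61  4.03]] [-0.52025557  0.41663849  0.06493772]
```

View pics/touch.png

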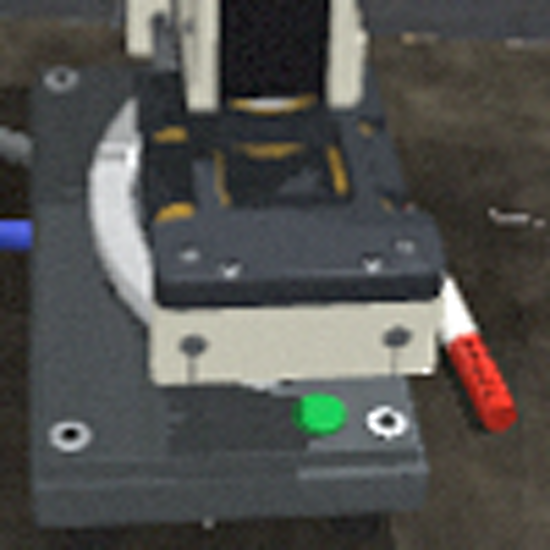

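The force is about 4.5 N with the tip at z 0.071, so the bar is 5 mm down, as the spring figures predict. Now I trace from bar_1 to bar_4.

Call:
{"method": "move_arm", "body": {
  "rows": [
    {"delta_pos":[-0.73,0.48,0],"delta_rot":[0,0,0],"hand":0},
    {"delta_pos":[-0.73,0.48,0],"delta_rot":[0,0,0],"hand":0},
    {"delta_pos":[-0.73,0.48,0],"delta_rot":[0,0,0],"hand":0},
    {"delta_pos":[-0.6,0.65,0],"delta_rot":[0,0,0],"hand":0},
    {"delta_pos":[-0.6,0.65,0],"delta_rot":[0,0,0],"hand":0},
    {"delta_pos":[-0.6,0.65,0],"delta_rot":[0,0,0],"hand":0},
    {"delta_pos":[-0.42,0.77,0],"delta_rot":[0,0,0],"hand":0},
    {"delta_pos":[-0.42,0.77,0],"delta_rot":[0,0,0],"hand":0},
    {"delta_pos":[-0.42,0.77,0],"delta_rot":[0,0,0],"hand":0},
    {"delta_pos":[0,0,0],"delta_rot":[0,0,0],"hand":0}
  ]
}}

```text
t: 5.4
eef_pos: [0.5445, -0.1475, 0.0924]
ee_rot: [-3.141, 0.001, 0.147]
force: [0.2, 3.4, 4.2]
width: 0.0007
```

Call:
{"method": "move_arm", "body": {
  "rows": [
    {"delta_pos":[-0.2,0.8,0],"delta_rot":[0,0,0],"hand":0},
    {"delta_pos":[-0.2,0.8,0],"delta_rot":[0,0,0],"hand":0},
    {"delta_pos":[-0.1,0.7,0],"delta_rot":[0,0,0],"hand":0},
    {"delta_pos":[0,0,0],"delta_rot":[0,0,0],"hand":0},
    {"delta_pos":[0,0,0],"delta_rot":[0,0,0],"hand":0},
    {"delta_pos":[0,0.88,0],"delta_rot":[0,0,0],"hand":0},
    {"delta_pos":[0,0.88,0],"delta_rot":[0,0,0],"hand":0},
    {"delta_pos":[0,0.88,0],"delta_rot":[0,0,0],"hand":0},
    {"delta_pos":[0.19,0.86,0],"delta_rot":[0,0,0],"hand":0},
    {"delta_pos":[0.19,0.86,0],"delta_rot":[0,0,0],"hand":0}
  ]
}}

```text
t: 6.4
eef_pos: [0.5427, -0.0821, 0.092]
ee_rot: [3.142, 0.003, 0.146]
force: [-0.6, -3.0, 5.4]
width: 0.0006
```

Call:
{"method": "move_arm", "body": {
  "rows": [
    {"delta_pos":[0.2,0.86,0],"delta_rot":[0,0,0],"hand":0},
    {"delta_pos":[0.38,0.79,0.03],"delta_rot":[0,0,0],"hand":0},
    {"delta_pos":[0.38,0.79,0.03],"delta_rot":[0,0,0],"hand":0},
    {"delta_pos":[0.38,0.79,0],"delta_rot":[0,0,0],"hand":0},
    {"delta_pos":[0.56,0.68,0],"delta_rot":[0,0,0],"hand":0},
    {"delta_pos":[0.56,0.68,0],"delta_rot":[0,0,0],"hand":0},
    {"delta_pos":[0.56,0.68,0],"delta_rot":[0,0,0],"hand":0},
    {"delta_pos":[0,0,0],"delta_rot":[0,0,0],"hand":0},
    {"delta_pos":[0,0,0],"delta_rot":[0,0,0],"hand":0},
    {"delta_pos":[0,0,0],"delta_rot":[0,0,0],"hand":0}
  ]
}}

```text
t: 7.4
eef_pos: [0.5752, -0.0289, 0.0934]
ee_rot: [-3.141, -0.002, 0.147]
force: [0.7, 3.1, 4.2]
width: 0.0004
```

Run:
```python
from h import *
F=[]
for i in range(3):
    im=grab_frame("side");s=get_state(); F.append(s["force"])
print(s["eef_pos"],np.round(F,2))
cv2.imwrite("pics/end.png",cv2.resize(im[200:310,280:390],None,fx=5,fy=5,interpolation=cv2.INTER_CUBIC))
```

```text
[ 0.57519648 -0.02927231  0.09356924] [[-0.31  3.67  4.23]
 [ 0.67  3.05  4.45]
 [ 1.25  2.06  5.63]]
```

View pics/end.png

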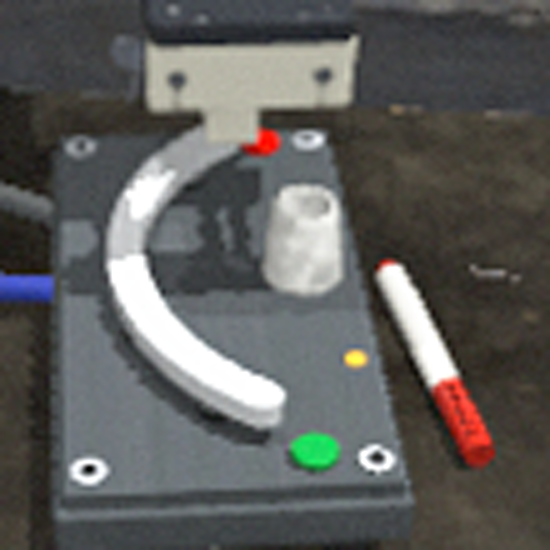

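The fingertips, at crop (232,135), sit on the bar's end beside the red disc at (262,142). The force is about 4.5 N and the cup hasn't moved. Now I lift straight up.

Call:
{"method": "move_arm", "body": {
  "rows": [
    {"delta_pos":[0,0,0.5],"delta_rot":[0,0,0],"hand":0},
    {"delta_pos":[0,0,1],"delta_rot":[0,0,0],"hand":0},
    {"delta_pos":[0,0,2],"delta_rot":[0,0,0],"hand":0},
    {"delta_pos":[0,0,3],"delta_rot":[0,0,0],"hand":0},
    {"delta_pos":[0,0,4],"delta_rot":[0,0,0],"hand":0},
    {"delta_pos":[0,0,4],"delta_rot":[0,0,0],"hand":0},
    {"delta_pos":[0,0,0],"delta_rot":[0,0,0],"hand":0},
    {"delta_pos":[0,0,0],"delta_rot":[0,0,0],"hand":0},
    {"delta_pos":[0,0,0],"delta_rot":[0,0,0],"hand":0},
    {"delta_pos":[0,0,0],"delta_rot":[0,0,0],"hand":0}
  ]
}}

```text
t: 8.55
eef_pos: [0.5736, -0.0299, 0.2369]
ee_rot: [3.141, 0.003, 0.147]
force: [0.6, -0.1, 0.3]
width: 0.0001
```

Run:
```python
from h import *
im=grab_frame("side");s=get_state(); print(s["eef_pos"],s["force"])
cv2.imwrite("pics/final.png",im)
a=cv2.imread("pics/side0.png"); d=cv2.absdiff(a,im).max(2)
for n,(x0,x1,y0,y1) in {"cup+marker":(325,385,232,300),"stone":(185,235,290,320),"bar,green half":(300,335,255,290),"burr":(400,500,255,300)}.items(): print(n,(d[y0:y1,x0:x1]>40).sum(), d[y0:y1,x0:x1].mean())
```

```text
[ 0.57379902 -0.02984995  0.23699328] [ 0.30284655 -0.09884735  0.66580114]
cup+marker 0 6.6061274509803924
stone 0 4.866
bar,green half 4 5.2359183673469385
burr 0 5.008
```

View pics/final.png

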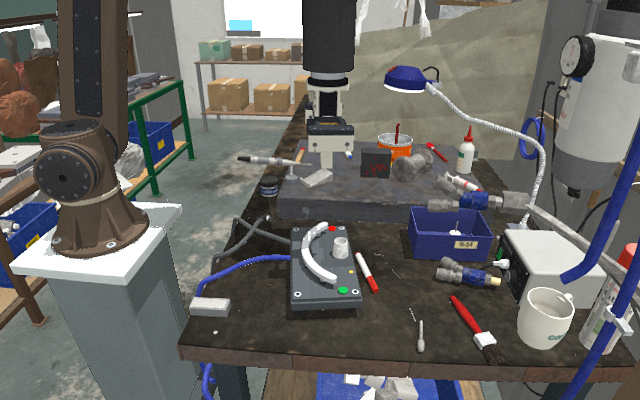

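The view is unchanged from the start: the bar is up, the cup (340,247), marker (367,272) and oilstone (210,307) are in place, and the gripper is clear.

```bash
python3 -c "
from station import *
print(job_done())"
```

```text
the job is handed in; nothing more can be done
None
```

I traced the bar in one stroke, from its end beside the green disc, over the middle, to its end beside the red disc. I lifted off only there and handed the job in at about 8.6 s; no verdict was reported.

- **Pressure:** at the readings along the stroke the bar was about 4.5–6 mm down, with 4–5.6 N upward on the tool. That matches the stated springs and stays well short of the stop and the 25 N limit.
- **After lift-off:** the force was back to about zero. The side picture showed the bar up again and no change around the cup, marker and oilstone. My comparison covered only part of the bench, and I did not check the paste jar or positively identify the carbide burr. The arm's path stayed clear above the bench.
- **Disagreement:** the two cameras differed by about 7 mm in x. The side camera matched the gripper's known position to about 1 px, so I relied mostly on it. The contact forces and the end picture fit that choice.
- **Unexplained:** the horizontal force readings during the stroke reached about 3.5 N and changed sign, so I drew nothing from them about burrs.

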